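Refit the lid of the vacuum chip trap

TASK

The chip trap of the vacuum clamping set has been emptied: put its lid back on so that it seals. Lower the lid gently into the mouth with its pins through the notches, then twist it clockwise by its grip bar until the ramps pull it snugly down on the gasket - hand-tight by feel, not forced - and let go. Leave the pliers, the oil can and the tape measure where they are.

Things in the scene. Friction and masses are not known exactly. Their poses are not given: they have to be found in the camera images.
- canister: Chip trap, fixed to the bench: black foot 116 x 116 x 10 mm, clear bowl with a white filter, aluminium collar (outer diameter 96 mm, 26 mm deep) whose rim is 100 mm above the bench. Brass hose spigot at its +x side, round gauge at its -x side, both under 70 mm high. Origin: centre of the underside, z up.
- mouth (a point): Centre of the collar's mouth, level with the rim, axes as the canister's, z up. Three inward lips of 90 degrees each leave a bore of 58.4 mm diameter. Under each lip a ramp starts at the clockwise side of a notch (seen from above), 5 mm below the rim, and comes down another 7.2 mm over the lip's 90 degrees; a stop blocks the pins at 79 degrees of clockwise turn from the notch's centre.
- notch (a point): Middle of one of the three notches between the lips, level with the rim, 33 mm from the mouth's centre along the canister's x axis; the other two lie 120 and 240 degrees round, all alike. Each is 30 degrees wide, its outer wall 36.5 mm from the centre, with a red mark on the rim. Turned anticlockwise in a notch, the pins meet a stop at once.
- lid: Round black lid, 0.16 to 0.26 kg, standing on its spigot on the bench. Origin: centre of the spigot's underside, z up. Spigot 55 mm in diameter, 18 mm high, its lowest 4 mm tapering to 48 mm. Above it the disc, 88 mm in diameter, from 18 to 26 mm above the origin, whose underside comes to lie on the gasket; a flat boss on it rises to 28 mm.
- bar (a point): Middle of the lid's orange grip bar, 43 mm above the lid's origin, axes as the lid's. The bar runs along the lid's x axis: 64 mm long, 16 mm thick with flat sides; its foot is 24 mm wide up to 30 mm above the lid's origin, its top is at 56 mm. While the ramps clamp they draw the lid down by 0.08 mm per degree and pull on a hand that does not follow.
- pin (a point): Middle of one of three steel pins on the spigot, 31 mm from the axis along the lid's x axis and 4.5 mm above the lid's origin; the others stand 120 and 240 degrees round, all alike. Pins are 7 mm thick and reach 34 mm from the axis; white marks on the disc above them.
- gasket: Black springy ring, 76 to 86 mm across, 1.1 to 4 mm proud of the rim: differs each time, and this pose (centre of the rim's plane) does not show it. The ramps first bite at 28 to 64 degrees of clockwise turn from the notches; each degree more adds about 2 N on the rubber and 0.035 N m of torque. It seals best 6 to 10 degrees past the bite (0.25 to 0.33 N m), leaks under 9 N, is crushed at 25 N.
- pliers: Combination pliers with red handles, 39 x 183 x 16 mm, lying flat; origin at the centre of the underside. To be left alone.
- oil_can: Red oil can with a thin bent spout, 66 x 89 x 151 mm; origin at the centre of the underside. To be left alone.
- tape_measure: Yellow tape measure, 36 x 84 x 65 mm; origin at the centre of the underside. To be left alone.
There are look-alikes about, which are no part of the job. Of the things that look like the lid, take the one that is farthest from the robot's base at the start.

How it is judged (in metres and radians):
On the way:
1. the lid sits in the mouth, level and centred, its pins down through the notches (z of lid in the frame of mouth below -0.013 m and horizontal distance between lid and mouth below 0.004 m and angle between lid's own z axis and vertical below 0.06 rad), for 0.2 s.
At the end, for the whole second after the job is handed in: The lid sits level (within 0.04 rad) and centred (within 4 mm) in the mouth, locked under the ramps and let go, at rest, pressing on the gasket with 9 to 25 N by itself (contact force between lid and gasket between 9 and 25 N and z of lid in the frame of mouth below -0.013 m and horizontal distance between lid and mouth below 0.004 m and angle between lid's own z axis and vertical below 0.04 rad and linear speed of lid below 0.01 m/s); the robot touches nothing.
It fails at once if the gasket is crushed (over 25 N between lid and gasket) (contact force between lid and gasket above 25 N).
It fails at once if a bystander (pliers, oil can, tape measure) is moved by over 15 mm (distance of any of pliers, oil_can, tape_measure from where it was at the start of the episode above 0.015 m).
It also fails if it takes over 64 s, if anything falls off the work surface, if the arm or the gripper's body presses on something with over 40 N, if the wrist force passes 120 N, or if a joint passes its speed limit or range.

ROBOT

A 6-joint arm with a two-finger parallel gripper is mounted at the origin on a cart in front of the work surface, level with it; the furniture and walls round the work are solid. World frame = base frame: x ahead of the robot, y to its left, z up, the work surface at z = 0. Lengths are in mm, angles in rad, forces in N, time in s.
With the tool pointing down it reaches from about 275 to 725 mm from the base axis. Payload 15.9 kg.
Tool frame: the origin (TCP) lies between the finger pads; the fingertips stand ahead of it and the grasp point (between the pads) lies 3 mm ahead of it (finger_overhang is the z of the fingertips in the tool frame, in mm); z points along the fingers, y is the line along which they close (so a half turn about z gives the same grasp; the last joint's range is limited). The gripper opens to 85 mm and grips with 20 to 120 N. Pads are 22 mm wide; open, the fingers measure 114 mm over their backs; the gripper's body (76 mm by 85 mm) begins 54 mm behind the grasp point. The pads swing forward as they close: fully open they stand 13 mm farther back than shut.
Start: joints at [1.215, 0.213, -0.034, 1.323, 0, 1.571], TCP at [174.163, 468.671, 253.306] pointing down, gripper open.
Joint ranges: [-2.98, 2.98], [-0.74, 1.72], [-1.14, 1.35], [-2.1, 2.04], [-1.57, 1.44], [-3.14, 3.14]. Speed limits (rad/s): [1.89, 1.89, 2.39, 2.57, 3.14, 3.14].

INTERFACE

Orientations are given as a unit quaternion [x, y, z, w].
In Python, from plant import * gives the robot as it stands.
- The arm moves only by the shell command python3 -m handwheel 'ROWS'. ROWS is JSON, a list of rows, each a list of 3 entries, a list of its own where there are three numbers: the gripper command: -1 is shut, 1 is fully open, values between are in proportion, then the shift along the tool's x, y, z in units of 1000 mm (1.0 is 1000 mm), then the turn about the tool's z in units of 2 pi rad (1.0 is 2 pi rad). In form: [[hand, [x, y, z], spin], ...]. A call has 1 to 20 rows; each row is the pose to reach, as a shift and turn from the pose commanded when the call began, along the tool's axes at that moment, turning the shorter way round; what a row does not reach only later rows make up. A row lasts 1/10 s, in which the tool goes at most 50 mm and 8.59 degrees, less where a joint would pass 70% of its speed; a pose out of reach is approached as far as the arm can. A call with a number of a shift or a turn outside -1 to 1 is refused whole. A call with a gripper value outside its range is refused whole. The fingers move at their own pace and stop on an object; the grip force is fixed at half the most. Time passes only in rows, so rows that repeat a pose let the fingers close. It gives the time, the measured TCP pose, the force, the opening and the grip force at its end, in the units of the state.
- state(): the state, without advancing time (a new reading comes with each control period).
- read_camera(name): name is "side" or "top"; returns a dict with "image" (384x512x3 uint8, blue, green, red), "fov_y" (degrees; the focal length in pixels is half the picture's height over the tangent of half this angle, whatever the lens; pixels are square), "cx", "cy" (the principal point, pixels), "T" (4x4, takes a point from camera to world coordinates). Camera axes: x right, y down, z forward; pixel columns grow to the right and rows downward; lengths in mm; the calibration is good to about 2 mm. A picture is of the moment at which its call begins. There is no depth.
- hand_in(): hands the job in; it is judged then, once.
The state is a dict: "time": time; "joints": joint angles; "qvel": joint speeds; "joint_torque": joint torques, N m; "tool_pos": TCP position; "tool_rot": TCP orientation; "force": force on the tool from outside, world axes, zero at the start; "torque": the same for the moment, N m; "grip_width": finger opening in mm; "grip_force": force on a finger pad.
Only numpy, scipy, OpenCV 4.12 (cv2) and the standard library are available. Lean on these libraries where they do the work, as an engineer would, in place of code of your own. Each camera call takes 0.05 s, during which the arm holds its last target. There are 200 camera calls.

## Working session

There is one attempt and no reset: what is moved stays moved. The work goes in short steps, Python scripts to look and compute and a shell command to move; the robot and the scene stay as the last step left them, time stands still between calls to the robot, and variables do not carry over. Pictures are saved under pics/ and viewed, at most 10 in all, crops included, and the job is handed in when it is done.

```bash
ls; mkdir -p pics
cat > h.py <<'E'
from plant import *
import numpy as np, cv2
def cam(n):
    r=read_camera(n); f=r["image"].shape[0]/2/np.tan(np.radians(r["fov_y"])/2)
    return r["image"],f,r["cx"],r["cy"],np.array(r["T"])
def ray(c,u,v,z):
    _,f,cx,cy,T=c; d=T[:3,:3]@np.array([(u-cx)/f,(v-cy)/f,1]); o=T[:3,3]
    return o+d*(z-o[2])/d[2]
def proj(c,p):
    _,f,cx,cy,T=c; q=T[:3,:3].T@(np.array(p)-T[:3,3]); return f*q[0]/q[2]+cx,f*q[1]/q[2]+cy
E
python3 - <<'E'
from h import *
s=state();print(s)
for n in("top","side"):
    c=cam(n);cv2.imwrite(f"pics/{n}0.png",c[0]);print(n,c[1:4],c[4].round(3).tolist())
E
```

```text
pics
{'time': 0.0, 'joints': array([ 1.21500961e+00,  2.13374707e-01, -3.50517995e-02,  1.32352106e+00,
       -3.45141934e-06,  1.57079229e+00]), 'qvel': array([-1.41561726e-03, -1.11041519e-03,  1.94301151e-03,  4.89566620e-04,
        4.35300239e-05, -2.17092080e-04]), 'joint_torque': array([ 1.59974548e-03, -6.86157131e+01,  4.87133574e+01,  1.71459670e-02,
       -1.13803333e-05, -2.01608952e-05]), 'tool_pos': array([174.05258431, 468.38374716, 252.80978591]), 'tool_rot': array([ 1.76954554e-01,  9.84218855e-01, -5.66839655e-04, -1.00162146e-04]), 'force': array([0.96278312, 1.40960055, 0.25608645]), 'torque': array([ 0.01448232, -0.00390525,  0.05318832]), 'grip_force': 0.0, 'grip_width': 85.48364853476986}
top (np.float64(350.3227723830643), 254.38434017309194, 198.3833496587944) [[0.004, -0.986, 0.168, 323.272], [-1.0, -0.003, 0.001, 49.584], [-0.001, -0.168, -0.986, 1042.979], [0.0, 0.0, 0.0, 1.0]]
side (np.float64(465.869067975598), 260.1336057056039, 189.2092471347514) [[0.907, -0.296, 0.298, 99.541], [-0.42, -0.605, 0.676, -878.572], [-0.019, -0.739, -0.674, 989.251], [0.0, 0.0, 0.0, 1.0]]
```

View pics/top0.png

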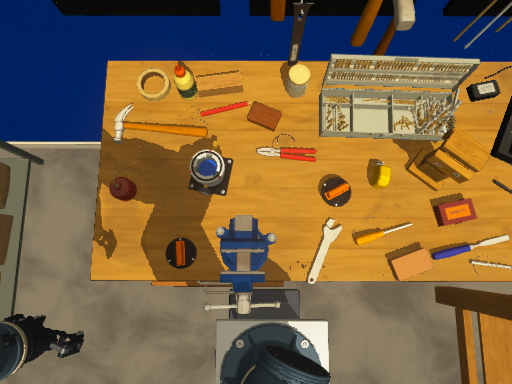

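View pics/side0.png

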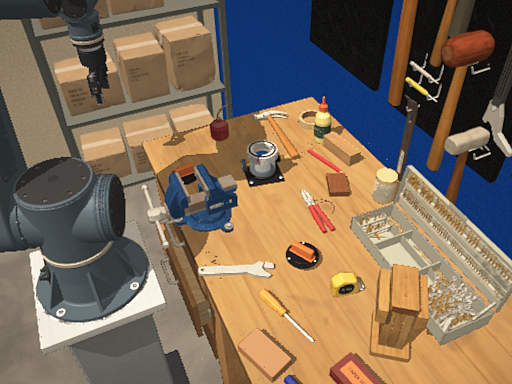

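The top view shows lid candidates at (335,191) and (181,252), the canister at (208,170), and the vise between them at (245,250). I'll measure these now, with an enlarged crop to check.

Run:
```python
from h import *
c=cam("top");s=cam("side")
def orange(c,x0,x1,y0,y1):
    hsv=cv2.cvtColor(c[0],cv2.COLOR_BGR2HSV);m=cv2.inRange(hsv,(4,170,150),(14,255,255))
    k=np.zeros_like(m);k[y0:y1,x0:x1]=m[y0:y1,x0:x1];n,l,st,ce=cv2.connectedComponentsWithStats(k)
    i=1+np.argmax(st[1:,4]);ys,xs=np.where(l==i);return np.c_[xs,ys].astype(np.float32)
for b in((312,358,170,212),(165,200,230,270)):
    p=orange(c,*b);r=cv2.minAreaRect(p);q=np.array([ray(c,u,v,56)[:2] for u,v in cv2.boxPoints(r)])
    e1,e2=q[1]-q[0],q[2]-q[1];L=e1 if np.hypot(*e1)>np.hypot(*e2) else e2
    print("bar",len(p),r,q.mean(0).round(1),np.hypot(*e1),np.hypot(*e2),np.degrees(np.arctan2(L[1],L[0])),np.hypot(*q.mean(0)))
for u,v in((335,192),(181,253)):print("disc",ray(c,u,v,26)[:2])
print("mouth",ray(c,208,168,100), "vise", [ray(c,u,v,100)[:2].round() for u,v in((222,220),(270,285),(335,191))])
def crop(c,x,y,w,h,k):return cv2.resize(c[0][y:y+h,x:x+w],None,fx=k,fy=k,interpolation=cv2.INTER_CUBIC)
A=np.hstack([crop(c,180,140,60,60,6),crop(c,305,161,60,60,6)]);B=np.hstack([crop(s,235,130,60,60,6),crop(s,273,225,60,60,6)])
cv2.imwrite("pics/z1.png",cv2.resize(np.vstack([A,B]),(600,600)))
```

```text
bar 89 ((336.8532409667969, 191.15597534179688), (7.85651159286499, 24.51773452758789), 61.69924545288086) [ 513.8 -185.6] 71.89448327894947 22.553201943491928 -61.52756658015813 546.3153864549366
bar 90 ((178.4212646484375, 252.00413513183594), (22.022151947021484, 4.309824466705322), 86.98721313476562) [339.8 261.9] 12.04744452653523 60.81269030428191 -174.72108254206108 429.00243223684674
disc [ 516.97125843 -187.15024369]
disc [337.29583781 260.86063602]
mouth [569.35334563 179.69338839 100.        ] vise [array([425., 138.]), array([254.,   9.]), array([ 506., -170.])]
```

View pics/z1.png

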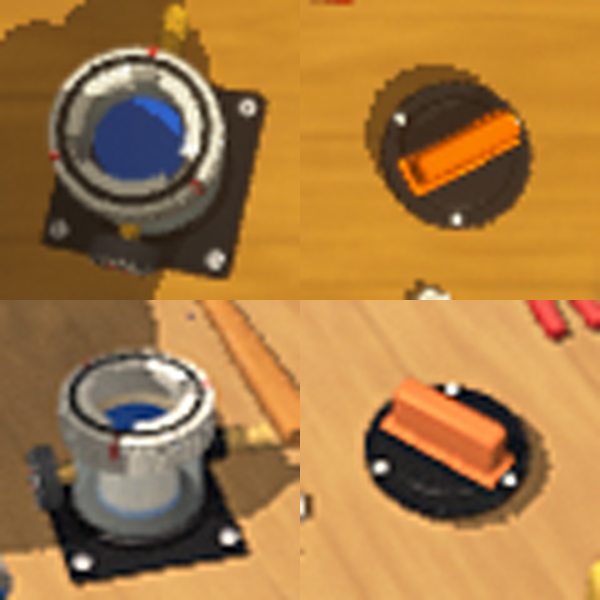

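The far lid is the one at about (515,-186); it has white marks at the +x end of its bar. The crop shows three red notch marks on the rim, and the nearest to the hose is at about -11 degrees. I'll refine both positions using colour blobs in the two views.

```bash
cat >> h.py <<'E'
def blobs(c,box,lo,hi,wt=None):
    x0,x1,y0,y1=box;hsv=cv2.cvtColor(c[0],cv2.COLOR_BGR2HSV).astype(int)[y0:y1,x0:x1]
    H=(hsv[...,0]+90)%180  # hue shifted: red = 90
    m=((H>=lo[0])&(H<=hi[0])&(hsv[...,1]>=lo[1])&(hsv[...,1]<=hi[1])&(hsv[...,2]>=lo[2])&(hsv[...,2]<=hi[2])).astype(np.uint8)
    n,l,st,ce=cv2.connectedComponentsWithStats(m);return [(st[i,4],ce[i][0]+x0,ce[i][1]+y0) for i in range(1,n)]
def goto(x,y,z,yaw):
    from scipy.spatial.transform import Rotation as R
    s=state();M=R.from_quat(s["tool_rot"]).as_matrix();t=M.T@(np.array([x,y,z])-s["tool_pos"])/1000
    y0=np.degrees(np.arctan2(M[1,0],M[0,0]));d=(y0-yaw+90)%180-90
    print("now",s["tool_pos"].round(1),"yaw",round(y0,2),"t",s["time"],"-> shift",t.round(4),"spin",round(d/360,4),"deg",round(d,1))
E
python3 - <<'E'
from h import *
c=cam("top");s=cam("side")
for n,k,cb,lb in(("top",c,(186,232,146,186),(318,354,174,211)),("side",s,(240,284,134,172),(282,326,236,272))):
    r=[b for b in blobs(k,cb,(80,90,60),(97,255,255)) if b[0]>1]
    P=np.array([ray(k,b[1],b[2],100)[:2] for b in r]);print(n,"red",[(b[0],round(b[1],1),round(b[2],1)) for b in r],P.round(1).tolist())
    if len(P)==3:
        m=P.mean(0);print("  mouth",m,"r",np.hypot(*(P-m).T),"yaw",np.degrees(np.arctan2(*(P-m).T[::-1]))%120)
    w=[b for b in blobs(k,lb,(0,0,130),(180,70,255)) if b[0]>1]
    Q=np.array([ray(k,b[1],b[2],26)[:2] for b in w]);print("  white",[(b[0],round(b[1],1),round(b[2],1)) for b in w],Q.round(1).tolist())
    if len(Q)==3:
        m=Q.mean(0);print("  lid",m,"r",np.hypot(*(Q-m).T),"yaw",np.degrees(np.arctan2(*(Q-m).T[::-1])))
    g=cv2.cvtColor(k[0],cv2.COLOR_BGR2GRAY)[lb[2]-4:lb[3]+4,lb[0]-4:lb[1]+4]
import plant;print([x for x in dir(plant) if 'over' in x.lower()], getattr(plant,'finger_overhang',None))
goto(514,-187,250,-61.5)
E
```

```text
top red [(np.int32(3), np.float64(190.3), np.float64(170.7)), (np.int32(2), np.float64(218.5), np.float64(176.0)), (np.int32(2), np.float64(219.5), np.float64(178.0))] [[561.6, 228.4], [546.7, 150.1], [541.1, 147.2]]
  mouth [549.78469802 175.25109516] r [54.45291504 25.32871045 29.34461413] yaw [77.48728913 23.0278293  12.70689498]
  white [(np.int32(4), np.float64(324.5), np.float64(184.5)), (np.int32(4), np.float64(335.5), np.float64(204.5))] [[539.5, -156.8], [479.6, -187.3]]
side red [(np.int32(2), np.float64(275.5), np.float64(146.0)), (np.int32(6), np.float64(257.5), np.float64(160.0))] [[622.0, 176.4], [541.8, 137.5]]
  white [(np.int32(5), np.float64(302.8), np.float64(242.4)), (np.int32(7), np.float64(288.7), np.float64(258.0)), (np.int32(4), np.float64(314.5), np.float64(260.5))] [[540.5, -157.5], [481.1, -189.1], [538.0, -225.8]]
  lid [ 519.87516245 -190.81220171] r [39.16928427 38.85142309 39.42667736] yaw [ 58.15469825 177.44899474 -62.59676417]
['finger_overhang'] 22.0
now [174.1 468.6 253.2] yaw 159.62 t 0.3 -> shift [-0.5469 -0.4962  0.0033] spin 0.1142 deg 41.1
```

```bash
python3 -m handwheel '[[1,[-0.5526,-0.4973,0],0.117],[1,[-0.5526,-0.4973,0],0.117],[1,[-0.5526,-0.4973,0],0.117],[1,[-0.5526,-0.4973,0],0.117],[1,[-0.5526,-0.4973,0],0.117],[1,[-0.5526,-0.4973,0],0.117],[1,[-0.5526,-0.4973,0],0.117],[1,[-0.5526,-0.4973,0],0.117],[1,[-0.5526,-0.4973,0],0.117],[1,[-0.5526,-0.4973,0],0.117],[1,[-0.5526,-0.4973,0],0.117],[1,[-0.5526,-0.4973,0],0.117],[1,[-0.5526,-0.4973,0],0.117],[1,[-0.5526,-0.4973,0],0.117],[1,[-0.5526,-0.4973,0],0.117],[1,[-0.5526,-0.4973,0],0.117],[1,[-0.5526,-0.4973,0],0.117],[1,[-0.5526,-0.4973,0],0.117],[1,[-0.5526,-0.4973,0],0.117]]'
python3 - <<'E'
from h import *
goto(519,-190.2,55,-62.5)
c=cam("top");s=cam("side")
print(state()["joints"].round(2))
for n,k,(x0,x1,y0,y1) in(("top",c,(186,230,144,190)),("side",s,(240,286,132,180))):
    g=cv2.resize(k[0][y0:y1,x0:x1],None,fx=8,fy=8,interpolation=cv2.INTER_CUBIC);cv2.imwrite(f"pics/c_{n}.png",g)
a=cv2.imread("pics/c_top.png");b=cv2.imread("pics/c_side.png");H=max(a.shape[0],b.shape[0])
pad=lambda i:cv2.copyMakeBorder(i,0,H-i.shape[0],0,0,cv2.BORDER_CONSTANT)
cv2.imwrite("pics/can.png",np.hstack([pad(a),pad(b)]));print(a.shape,b.shape)
E
```

```text
time: 2.2
tool_pos: [518.7, -189.0, 253.7]
tool_rot: [0.518, 0.855, 0.0, 0.0]
force: [-0.5, -0.4, 0.8]
grip_width: 85.3
grip_force: 0.0
now [ 518.7 -189.   253.7] yaw 117.56 t 2.2 -> shift [-0.0012 -0.0003  0.1987] spin 0.0002 deg 0.1
[-0.35  0.32  0.11  1.36  0.    0.74]
(368, 352, 3) (384, 368, 3)
```

View pics/can.png

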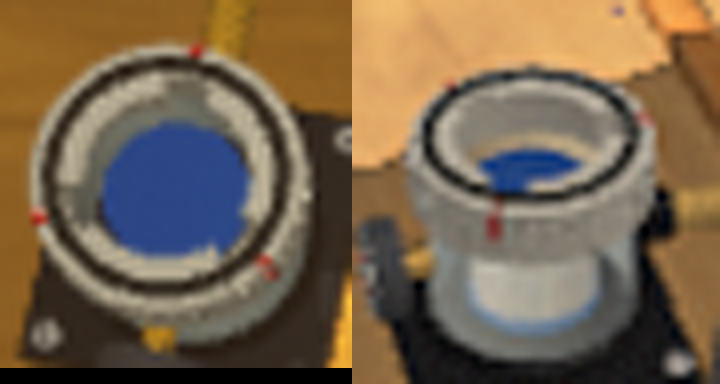

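The top crop shows the gasket ring centred near (207,166), with red marks at crop (195,50), (38,217) and (266,266). The side crop shows the ring centred near (262,148). I'll descend on the lid, grip it, and fit ellipses to the ring.

```bash
python3 -m handwheel '[[1,[-0.001,0,0.05],0],[1,[-0.001,0,0.1],0],[1,[-0.001,0,0.14],0],[1,[-0.001,0,0.17],0],[1,[-0.001,0,0.19],0],[1,[-0.001,0,0.198],0],[1,[-0.001,0,0.198],0],[1,[-0.001,0,0.198],0]]'
python3 -m handwheel '[[-1,[0,0,0],0],[-1,[0,0,0],0],[-1,[0,0,0],0],[-1,[0,0,0],0],[-1,[0,0,0],0],[-1,[0,0,0],0],[-1,[0,0,0],0],[-1,[0,0,0],0],[-1,[0,0,0],0],[-1,[0,0,0],0]]'
python3 - <<'E'
from h import *
s=state();print(s["torque"])
c=cam("top");sd=cam("side")
for n,k,(x0,x1,y0,y1),cc,mk in(("top",c,(186,230,144,190),(168,176),((195,50),(38,217),(262,262))),("side",sd,(240,286,132,180),(179.5,135),((98,86),(293,118),(145,203)))):
    g=cv2.cvtColor(cv2.resize(k[0][y0:y1,x0:x1],None,fx=8,fy=8,interpolation=cv2.INTER_CUBIC),cv2.COLOR_BGR2GRAY).astype(float)
    # darkest point along each radial direction = ring's middle
    pts=[]
    for a in np.radians(np.arange(0,360,4)):
        rx,ry=(115,113) if n=="top" else (103,62)
        t=np.linspace(.85,1.15,61);X=cc[0]+rx*t*np.cos(a);Y=cc[1]+ry*t*np.sin(a)
        v=cv2.remap(g.astype(np.float32),X.astype(np.float32)[None],Y.astype(np.float32)[None],cv2.INTER_LINEAR)[0]
        w=np.clip(v.min()+40-v,0,None);pts.append(((X*w).sum()/w.sum(),(Y*w).sum()/w.sum()))
    W=np.array([ray(k,x0+(u+.5)/8-.5,y0+(v+.5)/8-.5,102)[:2] for u,v in pts])
    A=np.c_[2*W,np.ones(len(W))];keep=np.ones(len(W),bool)
    for _ in range(3):
        o=np.linalg.lstsq(A[keep],(W**2).sum(1)[keep],rcond=None)[0];r=np.hypot(*(W-o[:2]).T);keep=abs(r-np.median(r[keep]))<2.5
    M=np.array([ray(k,x0+(u+.5)/8-.5,y0+(v+.5)/8-.5,100)[:2] for u,v in mk])-o[:2]
    print(n,"ctr",o[:2].round(1),"r",r[keep].mean().round(1),r[keep].std().round(2),keep.sum(),"marks r",np.hypot(*M.T).round(1),"yaw",(np.degrees(np.arctan2(M[:,1],M[:,0]))).round(1))
E
```

```text
time: 3.1
tool_pos: [520.0, -190.9, 56.5]
tool_rot: [0.519, 0.855, 0.0, 0.001]
force: [-0.5, 0.6, -0.7]
grip_width: 85.4
grip_force: 0.0
time: 4.1
tool_pos: [519.6, -191.0, 55.6]
tool_rot: [0.519, 0.855, 0.0, 0.0]
force: [-0.5, -0.1, 5.2]
grip_width: 15.1
grip_force: 59.6
[0.03840496 0.19351795 0.03487745]
top ctr [576.1 184.4] r 40.3 0.22 90 marks r [46.5 46.4 45.4] yaw [ -10.8  108.3 -131.9]
side ctr [576.9 182.3] r 39.9 0.64 90 marks r [47.1 47.  42.4] yaw [ 107.3  -10.2 -132.1]
```

```bash
python3 -m handwheel '[[-1,[0,0,-0.01],0],[-1,[0,0,-0.03],0],[-1,[0,0,-0.06],0],[-1,[0,0,-0.09],0],[-1,[0,0,-0.12],0],[-1,[0,0,-0.14],0],[-1,[0,0,-0.15],0],[-1,[0,0,-0.15],0],[-1,[0,0,-0.15],0]]'
python3 - <<'E'
from h import *
goto(576.5,183.3,205,168.4)
E
```

```text
time: 5.1
tool_pos: [519.0, -190.8, 204.4]
tool_rot: [0.519, 0.855, -0.0, -0.001]
force: [-0.0, 0.9, -2.6]
grip_width: 14.7
grip_force: 58.6
now [ 519.  -190.8  204.4] yaw 117.49 t 5.1 -> shift [ 0.3053  0.2236 -0.0005] spin -0.1414 deg -50.9
```

```bash
python3 -m handwheel '[[-1,[0.016,0.012,0],-0.007],[-1,[0.04,0.029,0],-0.018],[-1,[0.072,0.053,0],-0.033],[-1,[0.104,0.076,0],-0.048],[-1,[0.136,0.1,0],-0.063],[-1,[0.168,0.123,0],-0.078],[-1,[0.2,0.147,0],-0.093],[-1,[0.232,0.17,0],-0.107],[-1,[0.26,0.19,0],-0.12],[-1,[0.284,0.208,0],-0.132],[-1,[0.298,0.218,0],-0.139],[-1,[0.305,0.2235,0],-0.1414],[-1,[0.305,0.2235,0],-0.1414],[-1,[0.305,0.2235,0],-0.1414],[-1,[0.305,0.2235,0],-0.1414]]'
python3 - <<'E'
from h import *
goto(576.5,183.3,158,168.4)
st=state();print(st["force"],st["torque"])
c=cam("top");s=cam("side")
def crop(c,p,k=5,w=70):
    u,v=map(int,proj(c,p));x,y=max(u-w//2,0),max(v-w//2,0);print(x,y);return cv2.resize(c[0][y:y+w,x:x+w],(w*k,w*k),interpolation=cv2.INTER_CUBIC)
cv2.imwrite("pics/hov.png",np.hstack([crop(c,(576,183,150)),crop(s,(576,183,140))]))
E
```

```text
time: 6.6
tool_pos: [576.8, 181.7, 205.3]
tool_rot: [0.102, 0.995, -0.0, -0.0]
force: [-0.3, 0.5, -1.8]
grip_width: 14.9
grip_force: 58.7
now [576.8 181.7 205.3] yaw 168.28 t 6.6 -> shift [0.0006 0.0015 0.0473] spin -0.0003 deg -0.1
[-0.27512467  0.48756419 -1.78764403] [0.02770742 0.01784719 0.02899817]
169 125
226 103
```

View pics/hov.png

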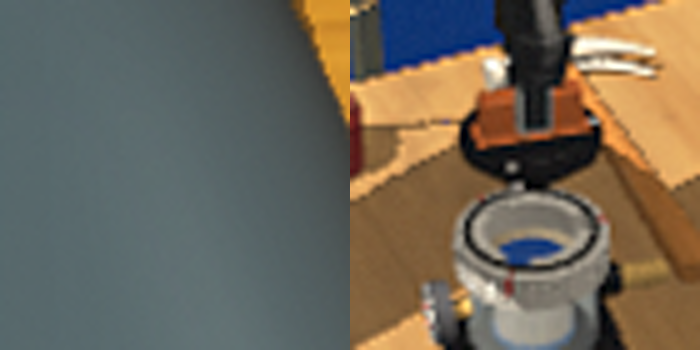

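The side view shows the lid level above the mouth, with white marks near (258.4,136.6) and (274.6,127). The top view is blocked by the arm. I'll check the marks against expectation.

Run:
```python
from h import *
s=cam("side");st=state();z=st["tool_pos"][2]-55.6+26;p=st["tool_pos"]
w=[b for b in blobs(s,(246,282,118,142),(0,0,120),(180,80,255)) if b[0]>1]
for b in w:
    q=ray(s,b[1],b[2],z)[:2]-p[:2];print(b[0],round(b[1],1),round(b[2],1),q.round(1),np.hypot(*q).round(1),np.degrees(np.arctan2(q[1],q[0])).round(1))
for u,v in((258.4,136.6),(274.6,127)):
    q=ray(s,u,v,z)[:2]-p[:2];print(q.round(1),np.hypot(*q).round(1),np.degrees(np.arctan2(q[1],q[0])).round(1))
goto(576.5,183.3,150,168.4)
```

```text
10 254.5 118.8 [ 3.7 58.5] 58.6 86.4
2 274.5 127.0 [39.8 -8.9] 40.8 -12.6
2 259.5 140.0 [-28.7 -48.9] 56.7 -120.4
[-24.6 -32.1] 40.4 -127.4
[40.1 -9.1] 41.1 -12.7
now [576.9 182.1 205.5] yaw 168.32 t 6.75 -> shift [0.0006 0.0011 0.0555] spin -0.0002 deg -0.1
```

```bash
python3 -m handwheel '[[-1,[0.0013,0.0015,0.01],0],[-1,[0.0013,0.0015,0.025],0],[-1,[0.0013,0.0015,0.038],0],[-1,[0.0013,0.0015,0.044],0],[-1,[0.0013,0.0015,0.046],0],[-1,[0.0013,0.0015,0.048],0],[-1,[0.0013,0.0015,0.05],0],[-1,[0.0013,0.0015,0.05],0],[-1,[0.0013,0.0015,0.05],0]]'; python3 -c "
from h import *;print(state()['torque'])"
```

```text
time: 7.65
tool_pos: [576.0, 184.6, 155.6]
tool_rot: [0.101, 0.995, 0.0, 0.0]
force: [-0.2, -0.1, -1.4]
grip_width: 15.0
grip_force: 58.8
[-0.00529314 -0.03893063  0.00425515]
```

Bottom at the rim. I'll continue down in small steps.

```bash
python3 -m handwheel '[[-1,[0,0,0.001],0],[-1,[0,0,0.002],0],[-1,[0,0,0.003],0],[-1,[0,0,0.004],0],[-1,[0,0,0.004],0]]'; python3 -c "
from h import *;print(state()['torque'])"
python3 -m handwheel '[[-1,[0,0,0.001],0],[-1,[0,0,0.002],0],[-1,[0,0,0.003],0],[-1,[0,0,0.003],0]]'; python3 -c "
from h import *;print(state()['torque'])"
```

```text
time: 8.15
tool_pos: [575.8, 184.6, 151.1]
tool_rot: [0.101, 0.995, -0.0, -0.0]
force: [0.4, -0.1, -2.3]
grip_width: 14.9
grip_force: 58.7
[-0.05000366 -0.03545005  0.01143453]
time: 8.55
tool_pos: [575.8, 184.6, 148.1]
tool_rot: [0.101, 0.995, -0.0, -0.0]
force: [-0.7, 0.5, -2.2]
grip_width: 14.8
grip_force: 58.7
[-0.02764249  0.00906292 -0.0150148 ]
```

```bash
python3 -m handwheel '[[-1,[0,0,0.001],0],[-1,[0,0,0.002],0],[-1,[0,0,0.003],0],[-1,[0,0,0.004],0],[-1,[0,0,0.004],0]]'; python3 -m handwheel '[[-1,[0,0,0.001],0],[-1,[0,0,0.001],0],[-1,[0,0,0.001],0]]'
python3 -m handwheel '[[-1,[0,0,0.001],0],[-1,[0,0,0.001],0],[-1,[0,0,0.001],0]]'
```

```text
time: 9.05
tool_pos: [575.8, 184.6, 144.1]
tool_rot: [0.101, 0.995, -0.0, -0.0]
force: [0.1, 0.5, -1.8]
grip_width: 14.7
grip_force: 58.7
time: 9.35
tool_pos: [575.9, 184.6, 143.3]
tool_rot: [0.101, 0.995, -0.0, -0.0]
force: [0.6, -0.5, -2.1]
grip_width: 14.9
grip_force: 58.7
time: 9.65
tool_pos: [575.9, 184.6, 142.3]
tool_rot: [0.101, 0.995, -0.0, -0.0]
force: [-0.1, -0.1, -1.7]
grip_width: 14.8
grip_force: 58.7
```

```bash
for i in 1 2 3; do python3 -m handwheel '[[-1,[0,0,0.0007],0],[-1,[0,0,0.0007],0],[-1,[0,0,0.0007],0]]'|egrep 'pos|force: \['; done
```

```text
tool_pos: [575.8, 184.6, 141.6]
force: [0.4, -0.3, -2.3]
tool_pos: [575.9, 184.6, 140.9]
force: [0.4, -1.3, -1.8]
tool_pos: [575.8, 184.6, 140.2]
force: [1.4, -0.7, -2.5]
```

```bash
for i in 1 2 3; do python3 -m handwheel '[[-1,[0,0,0.0005],0],[-1,[0,0,0.0005],0],[-1,[0,0,0.0005],0]]'|egrep 'pos|force: \['; done
```

```text
tool_pos: [575.9, 184.6, 139.7]
force: [0.5, -0.7, -2.6]
tool_pos: [575.9, 184.6, 139.2]
force: [0.5, -0.1, -2.1]
tool_pos: [575.9, 184.6, 139.0]
force: [0.2, -1.0, 4.3]
```

Contact with the gasket is at TCP z≈139, so the gasket stands about 1.5 mm proud and the bite should come at roughly 59 degrees. I'll ease up slightly and turn clockwise.

```bash
q(){ python3 -c "
from h import *
from scipy.spatial.transform import Rotation as R
v=[]
for i in range(6): v.append(np.r_[state()['force'],state()['torque']]);read_camera('side')
M=R.from_quat(state()['tool_rot']).as_matrix();print('q yaw',np.degrees(np.arctan2(M[1,0],M[0,0])).round(2),np.mean(v,0).round(3),state()['tool_pos'].round(2))"; }; declare -f q > q.sh
python3 -m handwheel '[[-1,[0,0,-0.0003],0],[-1,[0,0,-0.0003],0],[-1,[0,0,-0.0003],0]]'|grep force:;q
python3 -m handwheel '[[-1,[0,0,0],0.01],[-1,[0,0,0],0.02],[-1,[0,0,0],0.03],[-1,[0,0,0],0.04],[-1,[0,0,0],0.05],[-1,[0,0,0],0.05],[-1,[0,0,0],0.05]]'|grep force:;q
```

```text
force: [-0.7, -0.7, 2.3]
grip_force: 59.3
q yaw 168.4 [ 0.152 -0.599  2.597 -0.033 -0.008 -0.02 ] [575.92 184.64 139.03]
force: [1.0, -0.2, 2.6]
grip_force: 59.4
q yaw 150.43 [ 8.140e-01 -1.720e-01  2.731e+00 -7.200e-02 -9.900e-02  1.000e-03] [575.89 184.6  138.98]
```

```bash
. ./q.sh
python3 -m handwheel '[[-1,[0,0,-0.0002],0.01],[-1,[0,0,-0.0002],0.02],[-1,[0,0,-0.0002],0.03],[-1,[0,0,-0.0002],0.04],[-1,[0,0,-0.0002],0.05],[-1,[0,0,-0.0002],0.05],[-1,[0,0,-0.0002],0.05]]'|grep force:;q
python3 -m handwheel '[[-1,[0,0,0],0.01],[-1,[0,0,0],0.02],[-1,[0,0,0],0.028],[-1,[0,0,0],0.028],[-1,[0,0,0],0.028]]'|grep force:;q
```

```text
force: [0.8, -0.3, 1.2]
grip_force: 59.2
q yaw 132.43 [ 1.049 -1.002  0.766 -0.189 -0.154  0.003] [575.81 184.59 139.12]
force: [0.9, -0.8, -1.2]
grip_force: 59.0
q yaw 122.34 [ 0.924 -0.161 -1.194 -0.051 -0.187 -0.003] [575.83 184.6  139.13]
```

```bash
. ./q.sh
for i in 1 2 3; do python3 -m handwheel '[[-1,[0,0,0],0.003],[-1,[0,0,0],0.0055],[-1,[0,0,0],0.0055],[-1,[0,0,0],0.0055]]'|grep -o 'xx';q; done
```

```text
q yaw 120.34 [ 0.54  -0.097 -1.728 -0.032 -0.062 -0.01 ] [575.84 184.61 139.17]
q yaw 118.36 [ 0.456  0.138 -1.73  -0.016 -0.003  0.007] [575.87 184.6  139.21]
q yaw 116.38 [-0.301  0.09  -1.701 -0.01   0.003  0.006] [575.88 184.59 139.19]
```

```bash
. ./q.sh
for i in 1 2 3; do python3 -m handwheel '[[-1,[0,0,0],0.003],[-1,[0,0,0],0.0055],[-1,[0,0,0],0.0055],[-1,[0,0,0],0.0055]]'|grep -o 'xx';q; done
```

```text
q yaw 114.4 [ 0.227  0.21  -1.973 -0.012 -0.006  0.004] [575.87 184.63 139.21]
q yaw 112.42 [ 0.342  0.018 -2.253 -0.036 -0.083 -0.003] [575.88 184.61 139.23]
q yaw 110.44 [-0.016 -0.674 -2.376 -0.181 -0.117 -0.004] [575.84 184.59 139.18]
```

```bash
. ./q.sh
for i in 1 2; do python3 -m handwheel '[[-1,[0,0,0.0001],0.003],[-1,[0,0,0.00016],0.0055],[-1,[0,0,0.00016],0.0055],[-1,[0,0,0.00016],0.0055]]'|grep -o 'xx';q; done
```

```text
q yaw 108.46 [ 0.567 -1.167 -1.131 -0.257 -0.151 -0.015] [575.92 184.61 139.11]
q yaw 106.48 [ 0.443 -1.471  1.475 -0.362 -0.142 -0.027] [575.94 184.62 138.98]
```

```bash
. ./q.sh
python3 -m handwheel '[[-1,[0,0,0],0.003],[-1,[0,0,0],0.0055],[-1,[0,0,0],0.0055],[-1,[0,0,0],0.0055]]'|grep -o 'xx';q
python3 -m handwheel '[[-1,[0,0,0.0001],0.0028],[-1,[0,0,0.0001],0.0028],[-1,[0,0,0.0001],0.0028]]'|grep -o 'xx';q
```

```text
q yaw 104.5 [ 1.005 -1.075  1.945 -0.339 -0.236 -0.   ] [575.91 184.6  138.94]
q yaw 103.49 [ 0.865 -1.346  3.28  -0.334 -0.21   0.031] [575.9  184.65 138.86]
```

```bash
. ./q.sh
for i in 1 2; do python3 -m handwheel '[[-1,[0,0,0],0.0028],[-1,[0,0,0.0001],0.0055],[-1,[0,0,0.0001],0.0055],[-1,[0,0,0.0001],0.0055]]'|grep -o 'xx';q; done
```

```text
q yaw 101.51 [ 1.064 -1.243  5.166 -0.238 -0.232  0.036] [575.94 184.63 138.78]
q yaw 99.5 [ 0.62  -1.51   5.966 -0.305 -0.175  0.117] [575.9  184.59 138.68]
```

```bash
. ./q.sh
for i in 1 2; do python3 -m handwheel '[[-1,[0,0,-0.0003],0],[-1,[0,0,-0.0003],0],[-1,[0,0,-0.0003],0]]'|grep -o 'xx';q; done
```

```text
q yaw 99.53 [ 2.138 -0.688  0.541 -0.127 -0.601  0.09 ] [575.86 184.6  138.78]
q yaw 99.53 [ 5.05   0.478 -7.827  0.038 -1.14   0.044] [575.78 184.57 138.92]
```

```bash
. ./q.sh
python3 -m handwheel '[[-1,[0,0,0.00022],0],[-1,[0,0,0.00022],0],[-1,[0,0,0.00022],0]]'|grep -o 'xx';q
for i in 1 2; do python3 -m handwheel '[[-1,[0,0,0.0001],0.0028],[-1,[0,0,0.0001],0.0028],[-1,[0,0,0.0001],0.0028]]'|grep -o 'xx';q; done
```

```text
q yaw 99.53 [ 3.998 -0.016 -7.027 -0.015 -0.907  0.044] [575.77 184.59 138.9 ]
q yaw 98.52 [ 0.783 -3.354 -4.593 -0.661 -0.229  0.079] [575.74 184.45 138.85]
q yaw 97.51 [-0.642 -4.324 -3.281 -0.91   0.05   0.13 ] [575.79 184.54 138.76]
```

```bash
. ./q.sh
for i in 1 2; do python3 -m handwheel '[[-1,[0,0,0.0001],0.0028],[-1,[0,0,0.0001],0.0028],[-1,[0,0,0.0001],0.0028]]'|grep -o 'xx';q; done
```

```text
q yaw 96.51 [-0.221 -4.087 -2.81  -0.807 -0.073  0.156] [575.92 184.63 138.71]
q yaw 95.5 [ 0.443 -3.094 -1.865 -0.662 -0.276  0.187] [575.95 184.66 138.62]
```

```bash
. ./q.sh
for i in 1 2; do python3 -m handwheel '[[-1,[0,0,0.0001],0.0028],[-1,[0,0,0.0001],0.0028],[-1,[0,0,0.0001],0.0028]]'|grep -o 'xx';q; done
```

```text
q yaw 94.49 [ 1.486 -2.719 -0.428 -0.589 -0.431  0.249] [575.96 184.63 138.54]
q yaw 93.48 [ 1.092 -3.034  1.578 -0.601 -0.454  0.275] [575.9  184.62 138.43]
```

Torque is 0.275 N m, in the sealing range. I'll release and retreat.

```bash
python3 -m handwheel '[[0,[0,0,-0.0001],0],[0,[0,0,-0.0001],0],[0.3,[0,0,-0.0001],0],[0.3,[0,0,-0.0001],0],[0.3,[0,0,-0.0001],0],[0.3,[0,0,-0.0001],0]]'
python3 -m handwheel '[[0.3,[0,0,-0.01],0],[0.3,[0,0,-0.03],0],[0.3,[0,0,-0.06],0],[0.3,[0,0,-0.1],0],[0.3,[0,0,-0.13],0],[0.3,[0,0.0,-0.13],0],[0.3,[-0.15,0,-0.13],0],[0.3,[-0.15,0,-0.13],0],[0.3,[-0.15,0,-0.13],0],[0.3,[-0.15,0,-0.13],0],[0.3,[-0.15,0,-0.13],0]]'
python3 - <<'E'
from h import *
c=cam("top");s=cam("side")
f=lambda k,x,y:cv2.resize(k[0][y:y+60,x:x+60],(360,360),interpolation=cv2.INTER_CUBIC)
cv2.imwrite("pics/end.png",np.hstack([f(c,178,136),f(s,232,118)]))
E
```

```text
time: 29.15
tool_pos: [575.8, 184.6, 138.5]
tool_rot: [0.685, 0.728, -0.0, -0.0]
force: [0.5, 0.3, 0.0]
grip_width: 55.1
grip_force: 0.0
time: 30.25
tool_pos: [584.9, 33.7, 268.5]
tool_rot: [0.686, 0.727, 0.0, -0.0]
force: [-0.4, 0.6, 0.1]
grip_width: 55.2
grip_force: 0.0
```

View pics/end.png

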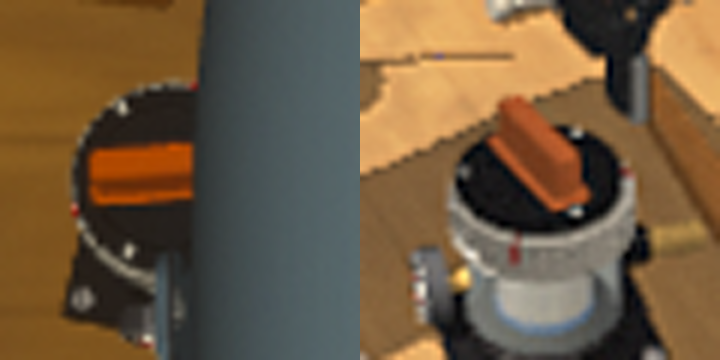

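The side view shows the lid seated level and free of the gripper, with white marks near (463,170), (577,131) and (578,210) in the crop. I'll check the angle and centre from them.

Run:
```python
from h import *
s=cam("side");P=np.array([ray(s,232+(u-360)/6-.4,118+v/6-.4,109)[:2] for u,v in((463,170),(577,131),(572,211))])
m=P.mean(0);print(m,np.hypot(*(P-m).T),np.degrees(np.arctan2(*(P-m).T[::-1])))
```

```text
[576.61059423 185.71913661] [38.74668655 39.78745745 39.13675966] [153.45931974  33.22237189 -87.98038673]
```

```bash
python3 -c "
from h import *;print(hand_in())"
```

```text
the job is handed in; nothing more can be done
None
```

I put the lid back on the chip trap, twisted it clockwise to about 0.275 N m (inside the 0.25–0.33 N m sealing range), let go and handed the job in at about 30 s; the last view shows it level and centred, and no verdict came back.

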